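Right the concentrate bottle and hold the ultrasonic cleaner's lid half open

TASK

The small dark bottle of cleaning concentrate has toppled over: stand it upright, cap up, in the black spill tray, setting it down rather than dropping it, and let go of it. Then lift the lid of the ultrasonic cleaner to half open, 45 degrees, so that I can dose the bath while the lid still drips back into the tank; it springs shut when let go, so finish with the robot still holding it steadily at that angle. Leave the other things on the table where they are.

Things in the scene. Friction and masses are not known exactly. Their poses are not given: they have to be found in the camera images.
- bottle: small dark bottle, red label, lying on its side, cap towards the robot's right (within 30 degrees); 114 mm long, body 41 mm thick (hold it across the label), 0.11 to 0.22 kg, centre of mass 50 mm from the foot; it does not roll. Origin on its underside as it lies, 57 mm from the foot; own -y runs from foot to cap, own z up as it lies; its centre line lies 21 mm over the table
- bottle_foot (a point): centre of the bottle's flat foot (41 mm wide)
- bottle_cap (a point): centre of the top of the bottle's cap, 114 mm from the foot
- tray: black square spill tray, fixed to the table, 112 x 112 mm outside, rim 11 mm high and 4 mm thick, floor 4 mm above the table; in front of the cleaner, to the left or right of the bottle. Origin at the centre of its underside, axes along its sides
- cleaner: ultrasonic parts cleaner, fixed to the table: steel box, black control panel in front, 136 mm deep (x), 196 mm wide (y), 118 mm high, with a pale metal lid (144 x 204 mm, its top 125 mm above the table). Origin at the centre of its underside; x points from the front panel to the back, where the lid is hinged; z is up
- lid (a joint): opening angle of the cleaner's lid in rad: 0 shut, growing as its front edge rises, stop at 1.31. A lid of 0.32 kg with a closing spring: it falls shut from every angle; at 45 degrees it pulls down with about 4 N at the handle
- lid_handle (a point): middle of the lid's black handle: a round bar 12 mm thick, straight for 88 mm along the cleaner's y, on two posts near the lid's front edge. Lid shut: 162 mm above the table, its underside 31 mm clear of the lid, 123 mm in front of the hinge line and 40 mm above it. It moves with the lid; pinched by two fingers it can turn between them
- lid_hinge (a point): middle of the lid's hinge line, which runs along the cleaner's y at the top of its back, 122 mm above the table
- flange: bystander: cream-coloured flat ring, 66 mm across, 12 mm thick; origin at the centre of its underside
- wrench: bystander: flat steel spanner, 186 mm long, 8 mm thick, near the open steel transit case that walls in the table on the right and behind, 250 mm high (keep the arm over it or clear of it); origin at the centre of its underside
- tape: bystander: roll of beige tape, 96 mm across, 25 mm high; origin at the centre of its underside
- hexkeys: bystander: folding hex key set, silver and red, 30 x 92 x 24 mm, at the foot of another robot arm that is parked along the left side of the table, its hand over the table about 0.3 m to the left of this robot's base (keep clear of it); origin at the centre of its underside
- meter: bystander: orange and grey multimeter, 162 x 88 x 53 mm; origin at the centre of its underside

How it is judged:
On the way, in this order (a step that is already met when the one before it is completed fails the run):
1. the bottle stands upright, cap up, in the spill tray, at rest and let go (height (world z) of bottle_cap above 0.112 m and height (world z) of bottle_foot below 0.01 m and x of bottle_foot in the frame of tray between -0.042 and 0.042 m and y of bottle_foot in the frame of tray between -0.042 and 0.042 m and linear speed of bottle below 0.03 m/s and angular speed of bottle below 0.2 rad/s and contact force between each of the fingers, the arm and bottle below 0.05 N), for 0.4 s.
2. the lid is held open at 45 degrees (within 8 degrees) (value of joint lid between 0.645 and 0.925 rad and velocity of joint lid between -0.06 and 0.06 rad/s and contact force between the fingers and cleaner above 0.5 N), for 0.2 s.
At the end, for the whole second after the job is handed in: the bottle stands upright, at rest and untouched, its foot on the tray's floor (within 42 mm of the centre along each side); the lid stands still at 45 degrees, within 8, held by the fingers (over 0.5 N); the five bystanders are within 30 mm of where they were (all of step 1 and all of step 2 and distance of each of flange, wrench, tape, hexkeys, meter from where it was at the start of the episode below 0.03 m); the arm keeps its last pose, push and grip.
It fails at once if the bottle is dropped or thrown: moving faster than 0.7 m/s out of the fingers (linear speed of bottle above 0.7 m/s and contact force between the fingers and bottle below 0.05 N).
It fails at once if another thing on the table is shoved by 30 mm or more (distance of any of flange, wrench, tape, hexkeys, meter from where it was at the start of the episode above 0.03 m).
It also fails if it takes over 64 s, if anything falls off the work surface, if the arm or the gripper's body presses on something with over 40 N, if the wrist force passes 120 N, or if a joint passes its speed limit or range.

ROBOT

A 7-joint arm with a two-finger parallel gripper is mounted at the origin on the work surface; the furniture and walls round the work are solid. World frame = base frame: x ahead of the robot, y to its left, z up, the work surface at z = 0. Lengths are in m, angles in rad, forces in N, time in s.
With the tool pointing down it reaches from about 0.425 to 0.875 m from the base axis. Payload 8.4 kg.
Tool frame: the origin (TCP) lies at the very end of the fingers, on their centre line; the grasp point (between the pads) lies 19 mm behind it; z points along the fingers, y is the line along which they close (so a half turn about z gives the same grasp; the last joint's range is limited). The gripper opens to 87 mm and grips with 3 to 60 N. Pads are 19 mm wide; open, the fingers measure 117 mm over their backs; the gripper's body (75 mm by 190 mm) begins 51 mm behind the grasp point.
Start: joints at [1.242, 0.333, 0.04, 1.465, -0.013, 1.343, -0.059], TCP at [0.148, -0.633, 0.223] pointing down, gripper open.
Joint ranges: [-2.58, 2.58], [-0.38, 2.09], [-1.3, 1.39], [0.25, 2.4], [-1.5, 4.64], [0.08, 2.09], [-2.65, 2.65]. Speed limits (rad/s): [2.22, 2.22, 2.79, 2.79, 3.14, 3.14, 3.14].

INTERFACE

Orientations are given as a 3x3 rotation matrix whose columns are the frame's x, y, z axes.
In Python, from bench import get_obs, get_image, arm, spotter gives the robot as it stands.
- The arm moves only by the shell command python3 -m jog FILE, which reads ROWS from the file FILE. ROWS is 1 to 5 rows, parted by a bar, with the numbers parted by spaces; each row has 5 numbers: dx, dy, dz in units of 25 mm, then a turn about the tool's z in rad, then the opening from 0.0 (shut) to 1.0 (fully open); each row shifts and turns the commanded pose from where the row before left it, along the tool's axes as they then stand; what a row does not reach is not made up. A row lasts 1/12 s, in which the tool goes at most 0.0417 m and 0.125 rad, less where a joint would pass 70% of its speed; a pose out of reach is approached as far as the arm can. The fingers move at their own pace and stop on an object; the grip force is fixed at half the most. Time passes only in rows, so rows that do not move let the fingers close. It prints the time, the measured TCP pose, the force, the opening and the grip force at its end. Input that does not fit is refused with a message, and nothing moves.
- get_obs(): the state, without advancing time (a new reading comes with each control period).
- get_image(name): name is "scene" or "top" or "wrist"; returns a dict with "frame" (480x640x3 uint8, red, green, blue), "vfov" (degrees; the focal length in pixels is half the picture's height over the tangent of half this angle, whatever the lens; pixels are square), "cx", "cy" (the principal point, pixels), "position" and "attitude" of the camera in the world; the wrist camera has in their place "hand_eye" (4x4, takes a point from camera to tool coordinates, whose origin is the TCP and whose axes are the flange's). Camera axes: x right, y down, z forward; pixel columns grow to the right and rows downward; lengths in m; the calibration is good to about 2 mm. The wrist camera is an equidistant fisheye: a pixel r from the principal point sees the ray r / f radians off the axis. A picture is of the moment at which its call begins: read the wrist's pose just before it. There is no depth.
- arm.close_job(): hands the job in; it is judged then, once.
Trained networks look in a picture, given as the dict that the camera call returned (one of the last four; its "shot" number tells which), for a name from the list of things; names that differ only in an ending like _2 or _b are one class to them, and where a whole thing is asked for, a point or a joint stands for the part that bears it (a point fixed in the world has none). Each returns a list of dicts, best first, with "score" (0 to 1); they miss things now and then, are a little off and sometimes report something else, mostly with a low value. They report only what shows in the picture. A call takes as long as a camera call.
- spotter.find_in(picture, target): "bbox" ([centre column, centre row, width, height] as shares, 0 to 1, of the picture: columns of its width, rows of its height, round what is visible of it).
- spotter.masks_of(picture, target): "pixels" (480x640 bool, what is visible of it) and "bbox" ([centre column, centre row, width, height] as shares, 0 to 1, of the picture: columns of its width, rows of its height, round what is visible of it).
- spotter.tip_of(picture, target): "xy" ([column, row] as shares, 0 to 1, of the picture: columns of its width, rows of its height: a listed point, or the origin of a listed thing).
The state is a dict: "time_s": time; "qpos": joint angles; "qd": joint speeds; "joint_torque": joint torques, N m; "position": TCP position; "tool_rot": TCP orientation; "contact_force": force on the tool from outside, world axes, zero at the start; "torque": the same for the moment, N m; "gripper_width": opening from 0.0 (shut) to 1.0 (fully open); "gripper_force": force on a finger pad.
Only numpy, scipy, OpenCV 4.12 (cv2) and the standard library are available. Lean on these libraries where they do the work, as an engineer would, in place of code of your own. Each camera call takes 0.05 s, during which the arm holds its last target. There are 200 camera calls.

## Working session

There is one attempt and no reset: what is moved stays moved. The work goes in short steps, Python scripts to look and compute and a shell command to move; the robot and the scene stay as the last step left them, time stands still between calls to the robot, and variables do not carry over. Pictures are saved under pics/ and viewed, at most 10 in all, crops included, and the job is handed in when it is done.

```bash
ls; mkdir -p pics
cat > h.py <<'E'
import numpy as np, cv2
from bench import get_obs, get_image, arm, spotter
def save(p,n): cv2.imwrite('pics/'+n+'.png',p['frame'][:,:,::-1])
def ray(p,uv,obs=None):
    f=240/np.tan(np.radians(p['vfov'])/2)
    d=np.array([(uv[0]-p['cx']),(uv[1]-p['cy'])])
    if 'hand_eye' in p:
        r=np.hypot(*d); t=r/f
        v=np.array([*(d/r*np.sin(t)),np.cos(t)]) if r>0 else np.array([0,0,1.])
        H=np.array(p['hand_eye']); R=np.array(obs['tool_rot'])
        return np.array(obs['position'])+R@H[:3,3], R@H[:3,:3]@v
    v=np.array([*(d/f),1.]); return np.array(p['position']),np.array(p['attitude'])@v
def atz(p,uv,z,obs=None):
    o,v=ray(p,uv,obs); return o+v*(z-o[2])/v[2]
def tri(rays):
    A=np.zeros((3,3));b=np.zeros(3)
    for o,v in rays:
        v=v/np.linalg.norm(v);P=np.eye(3)-np.outer(v,v);A+=P;b+=P@o
    return np.linalg.solve(A,b)
E
python3 - <<'E'
from h import *
o=get_obs();print(o)
for n in ['scene','top','wrist']:
    p=get_image(n);save(p,n+'0');print(n,{k:v for k,v in p.items() if k!='frame'})
    for t in ['bottle_foot','bottle_cap','bottle','tray','cleaner','lid_handle','lid_hinge','flange','tape','wrench','hexkeys','meter']:
        z={'bottle_foot':.021,'bottle_cap':.021,'lid_handle':.162,'lid_hinge':.122}.get(t,0)
        for r in spotter.tip_of(p,t)[:1]:
            uv=np.array(r['xy'])*[640,480];print(t,round(r['score'],2),uv.round(),atz(p,uv,z,o).round(3))
E
```

```text
pics
{'time_s': 0.0, 'qpos': array([ 1.24181598,  0.3338916 ,  0.03989255,  1.4662539 , -0.01338725,
        1.343314  , -0.05848737]), 'qd': array([ 1.61226492e-04,  1.50191612e-03, -7.95124285e-04, -3.84806930e-05,
        4.53186607e-04, -3.48317191e-04,  1.92319841e-03]), 'joint_torque': array([-3.71521337e-04, -6.56369019e+01,  1.33513212e+00, -4.03799772e+01,
       -5.96572109e-02,  4.49332944e-02,  1.71244465e-04]), 'position': array([ 0.14789579, -0.63247213,  0.22168053]), 'tool_rot': array([[ 9.73720790e-01,  2.27744561e-01, -4.86728641e-04],
       [ 2.27745046e-01, -9.73719604e-01,  1.52512765e-03],
       [-1.26597693e-04, -1.59589854e-03, -9.99998719e-01]]), 'contact_force': array([ 0.14369706,  0.42779306, -1.01059361]), 'torque': array([ 0.00628666, -0.03401091, -0.00760124]), 'gripper_force': 0.0, 'gripper_width': 1.0015465681559157}
scene {'vfov': 44.25457208453845, 'cx': 319.66992760707785, 'cy': 247.9126138678068, 'position': array([-0.38370725, -1.1037478 ,  1.19339805]), 'attitude': array([[ 0.80301291, -0.34619199,  0.48509935],
       [-0.5958584 , -0.4815365
[... 1094 characters left out ...]
151.] [0.689 0.089 0.122]
flange 0.67 [207. 225.] [0.529 0.29  0.   ]
tape 0.77 [177. 164.] [0.695 0.376 0.   ]
wrench 0.87 [359. 230.] [ 0.516 -0.112  0.   ]
hexkeys 0.79 [167. 206.] [0.579 0.398 0.   ]
wrist {'vfov': 65.70646984690485, 'cx': 320.49598664799333, 'cy': 235.82081969520627, 'hand_eye': array([[-2.41055213e-04, -9.54530634e-01, -2.98112748e-01,
         8.14785940e-02],
       [ 9.99999934e-01, -3.11589315e-04,  1.89077286e-04,
         2.00707195e-04],
       [-2.73368809e-04, -2.98112682e-01,  9.54530646e-01,
        -1.61740329e-01],
       [ 0.00000000e+00,  0.00000000e+00,  0.00000000e+00,
         1.00000000e+00]]), 'shot': 3}
meter 0.88 [104.  48.] [ 0.272 -0.35   0.   ]
```

View pics/scene0.png

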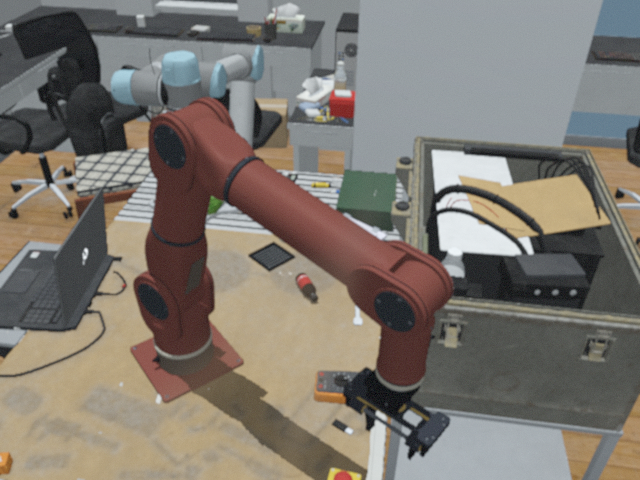

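View pics/top0.png

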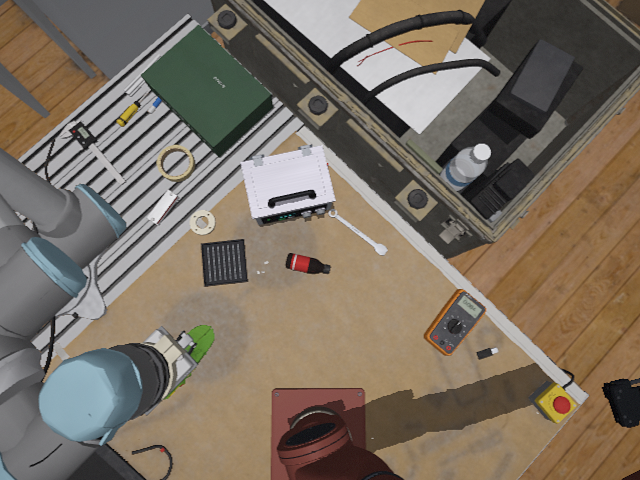

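The bottle lies at about (307,264) in the top view, with its foot facing the tray (224,263). The cleaner handle is at (292,197) and the case is behind and to the right. The jog only turns the tool about its own z, so I plan to pivot the bottle between the fingers by pushing its foot against the tray's outer rim. I'll move up and across first, then measure from close by.

The manual's scale: shifts go in units of 25 mm. Converting my numbers, 0.0282 m is 1.128, -0.0275 m is -1.1.

```bash
echo '0 0 -1 0 1 | 0 0 -1 0 1 | 0 0 -1 0 1 | 1.128 -1.1 0 0 1 | 1.128 -1.1 0 0 1' > m.json && python3 -m jog m.json
echo '1.128 -1.1 0 0 1 | 1.128 -1.1 0 0 1 | 1.128 -1.1 0 0 1 | 1.128 -1.1 0 0 1 | 1.128 -1.1 0 0 1' > m.json && python3 -m jog m.json
echo '1.128 -1.1 0 0 1 | 1.128 -1.1 0 0 1 | 1.128 -1.1 0 0 1 | 0.548 -1.104 0 0 1 | 0.548 -1.104 0 0 1' > m.json && python3 -m jog m.json
```

```text
time_s: 2.37
position: [0.1894, -0.5676, 0.2988]
tool_rot: [[0.975, 0.224, 0.0], [0.224, -0.975, -0.003], [-0.0, 0.003, -1.0]]
contact_force: [1.3, 0.1, -0.2]
gripper_width: 0.999
gripper_force: 0.0
time_s: 2.78
position: [0.2971, -0.3987, 0.2978]
tool_rot: [[0.974, 0.228, 0.0], [0.228, -0.974, -0.001], [0.0, 0.001, -1.0]]
contact_force: [0.7, -1.0, -0.8]
gripper_width: 1.0
gripper_force: 0.0
time_s: 3.2
position: [0.3749, -0.2388, 0.2976]
tool_rot: [[0.973, 0.229, 0.0], [0.229, -0.973, -0.0], [0.0, 0.0, -1.0]]
contact_force: [0.7, -0.7, 0.4]
gripper_width: 1.003
gripper_force: 0.0
```

Scaled: -0.0276 m is -1.104, 0.0137 m is 0.548.

```bash
echo '0.548 -1.104 0 0 1 | 0.548 -1.104 0 0 1 | 0.548 -1.104 0 0 1 | 0.548 -1.104 0 0 1 | 0.548 -1.104 0 0 1' > m.json && python3 -m jog m.json
echo '0.548 -1.104 0 0 1 | 0.548 -1.104 0 0 1 | 0 0 0 -0.124 1 | 0 0 0 -0.124 1 | 0 0 0 -0.124 1' > m.json && python3 -m jog m.json
echo '0 0 0 -0.124 1 | 0 0 0 -0.124 1 | 0 0 0 -0.124 1 | 0 0 0 -0.124 1 | 0 0 0 -0.124 1' > m.json && python3 -m jog m.json
echo '0 0 0 -0.12 1 | 0 0 0 0 1' > m.json && python3 -m jog m.json
python3 - <<'E'
from h import *
o=get_obs();p=get_image('wrist');save(p,'w1')
for t,z in [('bottle_foot',.021),('bottle_cap',.021),('tray',0),('lid_handle',.162),('lid_hinge',.122)]:
    for r in spotter.tip_of(p,t)[:1]:
        uv=np.array(r['xy'])*[640,480];print(t,round(r['score'],2),uv.round(),atz(p,uv,z,o).round(3))
for t in ['bottle','tray']:
    for r in spotter.masks_of(p,t)[:1]:
        m=r['pixels'];c=cv2.findContours(m.astype(np.uint8),0,2)[0];c=max(c,key=cv2.contourArea)[:,0,:]
        z=.011 if t=='tray' else .021
        w=np.array([atz(p,u,z,o)[:2] for u in c],np.float32)
        print(t,cv2.minAreaRect(w),cv2.boxPoints(cv2.minAreaRect(w)).round(3).tolist())
E
```

```text
time_s: 3.62
position: [0.4094, -0.0894, 0.2978]
tool_rot: [[0.974, 0.228, 0.001], [0.228, -0.974, -0.001], [0.0, 0.001, -1.0]]
contact_force: [1.0, -0.0, 0.1]
gripper_width: 0.997
gripper_force: 0.0
time_s: 4.03
position: [0.4235, -0.0304, 0.2978]
tool_rot: [[0.82, 0.572, 0.0], [0.572, -0.82, -0.0], [0.0, 0.001, -1.0]]
contact_force: [0.3, 0.4, 0.1]
gripper_width: 1.001
gripper_force: 0.0
time_s: 4.45
position: [0.4235, -0.0309, 0.2977]
tool_rot: [[0.336, 0.942, 0.0], [0.942, -0.336, -0.0], [-0.0, 0.0, -1.0]]
contact_force: [0.6, -0.6, 0.2]
gripper_width: 1.001
gripper_force: 0.0
time_s: 4.62
position: [0.4235, -0.0309, 0.2977]
tool_rot: [[0.221, 0.975, 0.0], [0.975, -0.221, -0.0], [-0.0, 0.0, -1.0]]
contact_force: [0.2, -0.0, -0.2]
gripper_width: 1.0
gripper_force: 0.0
bottle_foot 0.79 [309.  98.] [0.434 0.081 0.021]
bottle_cap 0.85 [309. 193.] [ 0.409 -0.029  0.021]
lid_handle 0.61 [470.  79.] [0.571 0.063 0.162]
lid_hinge 0.56 [549.  45.] [0.689 0.092 0.122]
bottle ((0.42184147238731384, 0.02351362258195877), (0.11823002994060516, 0.04201064258813858), 78.92107391357422) [[0.38999998569488525, -0.029999999329447746], [0.4309999942779541, -0.039000000804662704], [0.45399999618530273, 0.07699999958276749], [0.4129999876022339, 0.0860000029206276]]
tray ((0.4278465807437897, 0.19002360105514526), (0.04480073228478432, 0.11881794780492783), 74.77859497070312) [[0.36500000953674316, 0.18400000035762787], [0.4790000021457672, 0.15299999713897705], [0.4909999966621399, 0.19599999487400055], [0.37599998712539673, 0.22699999809265137]]
```

View pics/w1.png

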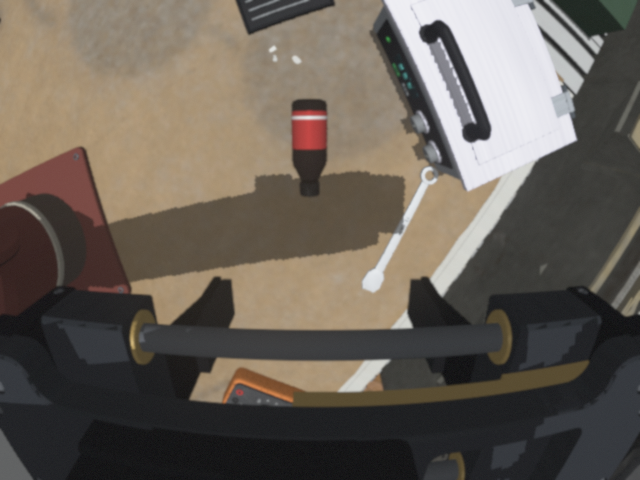

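The bottle runs along image rows 98 (foot) to 195 (cap), columns 291–327, with the label on rows 110–150. The tray's near edge is parallel to its foot. The tool is already aligned, so I'll move over L=60 mm from the foot and descend.

Scaled: 0.035 m is 1.4, 0.0256 m is 1.024.

```bash
echo '1.024 -0.28 0 0 1 | 1.02 -0.28 0 0 1 | 0 0 1.4 0 1 | 0 0 1.4 0 1 | 0 0 1.4 0 1' > m.json && python3 -m jog m.json
echo '0 0 1.4 0 1 | 0 0 1.4 0 1 | 0 0 1.4 0 1 | 0 0 0 0 1' > m.json && python3 -m jog m.json
python3 - <<'E'
from h import *
o=get_obs();p=get_image('wrist');save(p,'w2');print(o['position'],o['tool_rot'][:,1])
for t,z in [('bottle_foot',.021),('bottle_cap',.021)]:
    for r in spotter.tip_of(p,t)[:1]:
        uv=np.array(r['xy'])*[640,480];print(t,round(r['score'],2),uv.round(),atz(p,uv,z,o).round(3))
E
```

```text
time_s: 5.43
position: [0.4217, 0.0224, 0.1918]
tool_rot: [[0.227, 0.974, 0.002], [0.974, -0.227, -0.0], [-0.0, 0.002, -1.0]]
contact_force: [1.5, -0.5, -0.9]
gripper_width: 1.003
gripper_force: 0.0
time_s: 5.77
position: [0.4173, 0.0217, 0.0823]
tool_rot: [[0.228, 0.974, -0.009], [0.974, -0.228, 0.001], [-0.001, -0.009, -1.0]]
contact_force: [-2.9, 0.1, -0.4]
gripper_width: 1.002
gripper_force: 0.0
[0.41726381 0.02170849 0.08231505] [ 0.97367387 -0.22777395 -0.0088444 ]
bottle_foot 0.68 [327. 157.] [0.434 0.081 0.021]
bottle_cap 0.88 [326. 325.] [ 0.408 -0.031  0.021]
```

View pics/w2.png

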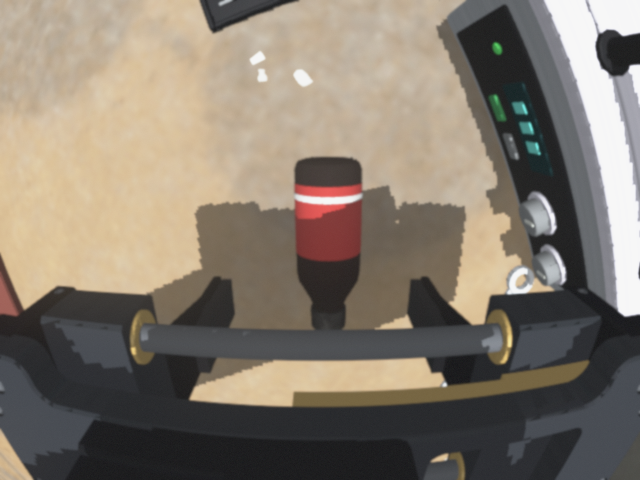

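Scaled: 0.025 m is 1, 0.0248 m is 0.992.

```bash
echo '0.12 0.08 1 0 1 | 0 0 1 0 1 | 0 0 0.992 0 1 | 0 0 0 0 1 | 0 0 0 0 0.4' > m.json && python3 -m jog m.json
echo '0 0 0 0 0 | 0 0 0 0 0 | 0 0 0 0 0 | 0 0 0 0 0 | 0 0 0 0 0' > m.json && python3 -m jog m.json
```

```text
time_s: 6.33
position: [0.4249, 0.0245, 0.0142]
tool_rot: [[0.227, 0.974, 0.0], [0.974, -0.227, 0.0], [0.0, 0.0, -1.0]]
contact_force: [-0.2, -0.3, 1.0]
gripper_width: 0.971
gripper_force: 0.0
time_s: 6.75
position: [0.4245, 0.0244, 0.0135]
tool_rot: [[0.227, 0.974, 0.001], [0.974, -0.227, -0.0], [-0.0, 0.001, -1.0]]
contact_force: [-0.9, -0.0, 0.1]
gripper_width: 0.635
gripper_force: 0.0
```

Scaled: 0.005 m is 0.2.

```bash
echo '0 0 0.2 0 0.6 | 0 0 0 0 0 | 0 0 0 0 0 | 0 0 0 0 0 | 0 0 0 0 0' > m.json && python3 -m jog m.json
echo '0 0 0 0 0 | 0 0 0 0 0' > m.json && python3 -m jog m.json
```

```text
time_s: 7.17
position: [0.4239, 0.0245, 0.0076]
tool_rot: [[0.227, 0.974, -0.0], [0.974, -0.227, 0.0], [0.0, -0.0, -1.0]]
contact_force: [0.4, 0.0, -1.2]
gripper_width: 0.467
gripper_force: 30.0
time_s: 7.33
position: [0.424, 0.0245, 0.0077]
tool_rot: [[0.227, 0.974, -0.0], [0.974, -0.227, 0.0], [0.0, -0.0, -1.0]]
contact_force: [0.5, 0.7, -1.8]
gripper_width: 0.468
gripper_force: 30.0
```

```bash
echo '0 0 -0.8 0 0 | 0 0 -0.8 0 0 | 0 0 -0.8 0 0 | 0 0 -0.8 0 0 | 0 0 -0.8 0 0' > m.json && python3 -m jog m.json
echo '0 0 -0.8 0 0 | 0 0 -0.8 0 0 | 0 0 0 0 0 | 0 0 0 0 0' > m.json && python3 -m jog m.json
python3 - <<'E'
from h import *
o=get_obs();p=get_image('wrist');save(p,'w3');print(o['position'])
zf=o['position'][2]+.013
for t,z in [('bottle_foot',zf),('bottle_cap',zf),('tray',0)]:
    for r in spotter.tip_of(p,t)[:1]:
        uv=np.array(r['xy'])*[640,480];print(t,round(r['score'],2),uv.round(),atz(p,uv,z,o).round(3))
for r in spotter.masks_of(p,'tray')[:1]:
        m=r['pixels'];c=cv2.findContours(m.astype(np.uint8),0,2)[0];c=max(c,key=cv2.contourArea)
        print(cv2.approxPolyDP(c,4,True)[:,0].tolist(),[atz(p,u,.011,o)[:2].round(3).tolist() for u in cv2.approxPolyDP(c,4,True)[:,0]])
E
```

```text
time_s: 7.75
position: [0.4239, 0.0246, 0.1087]
tool_rot: [[0.227, 0.974, -0.0], [0.974, -0.227, 0.0], [0.0, -0.0, -1.0]]
contact_force: [0.1, 0.4, -1.6]
gripper_width: 0.468
gripper_force: 30.0
time_s: 8.08
position: [0.4247, 0.0244, 0.1484]
tool_rot: [[0.227, 0.974, 0.002], [0.974, -0.227, -0.001], [-0.0, 0.002, -1.0]]
contact_force: [-0.2, -0.3, -1.7]
gripper_width: 0.467
gripper_force: 30.0
[0.42468177 0.02439093 0.14842085]
bottle_foot 0.89 [321. 185.] [0.437 0.08  0.161]
bottle_cap 0.92 [322. 403.] [ 0.412 -0.032  0.161]
[[204, 0], [226, 55], [353, 9], [351, 0]] [[0.375, 0.233], [0.382, 0.178], [0.49, 0.191], [0.49, 0.199]]
```

View pics/w3.png

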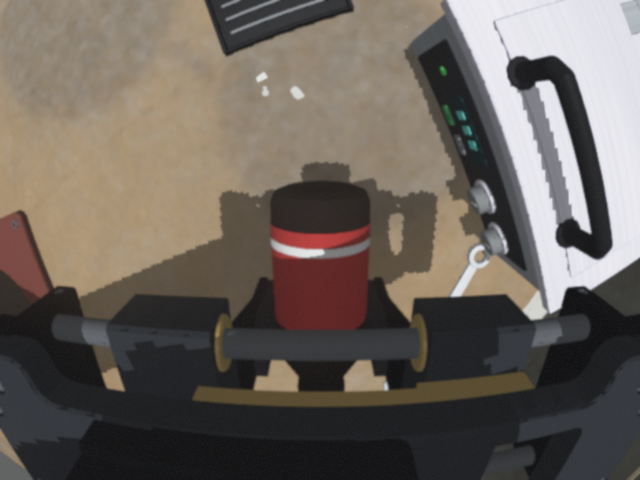

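Run:
```python
from h import *
p=get_image('top');save(p,'top1')
for r in spotter.masks_of(p,'tray')[:1]:
    c=cv2.findContours(r['pixels'].astype(np.uint8),0,2)[0];c=max(c,key=cv2.contourArea)
    b=cv2.boxPoints(cv2.minAreaRect(c));print(r['score'],b.round().tolist(),[atz(p,u,.011)[:2].round(3).tolist() for u in b],np.mean([atz(p,u,.011) for u in b],0))
q=[atz(p,u,.011)[:2].round(3) for u in [(202,243),(244,239),(247,283),(205,287)]];print(q,np.mean(q,0))
# case / green box near edge at z=.25
for u in [(230,60),(300,125),(330,125),(345,150),(380,180)]: print('case',u,atz(p,u,.25)[:2].round(3))
l=[r for r in spotter.masks_of(p,'lid')[:1]]
for r in l:
    c=cv2.findContours(r['pixels'].astype(np.uint8),0,2)[0];c=max(c,key=cv2.contourArea)
    b=cv2.boxPoints(cv2.minAreaRect(c));print('lid',r['score'],b.round().tolist(),[atz(p,u,.125)[:2].round(3).tolist() for u in b])
```

```text
0.87 [[200.0, 243.0], [244.0, 239.0], [248.0, 282.0], [204.0, 286.0]] [[0.48, 0.304], [0.491, 0.191], [0.377, 0.178], [0.367, 0.29]] [0.42861141 0.24055838 0.011     ]
[array([0.479, 0.299]), array([0.489, 0.191]), array([0.375, 0.18 ]), array([0.365, 0.287])] [0.427   0.23925]
case (230, 60) [0.855 0.2  ]
case (300, 125) [0.703 0.044]
case (330, 125) [ 0.703 -0.022]
case (345, 150) [ 0.646 -0.054]
case (380, 180) [ 0.579 -0.128]
lid 0.61 [[237.0, 159.0], [322.0, 139.0], [336.0, 200.0], [251.0, 220.0]] [[0.667, 0.197], [0.719, -0.009], [0.566, -0.042], [0.517, 0.159]]
```

Scaled: 0.026 m is 1.04, -0.0018 m is -0.072.

```bash
echo '0 0 0 -0.113 0 | 0 0 0 -0.113 0 | 0 0 0 -0.113 0 | 1.04 -0.072 0 0 0 | 1.04 -0.072 0 0 0' > m.json && python3 -m jog m.json
echo '0.988 -0.068 0 0 0 | 0 0 0.8 0 0 | 0 0 0.8 0 0 | 0 0 0.8 0 0 | 0 0 0.8 0 0' > m.json && python3 -m jog m.json
echo '0 0 0.8 0 0 | 0 0 0.8 0 0 | 0 0 0.4 0 0 | 0 0 0.16 0 0 | 0 0 0 0 0' > m.json && python3 -m jog m.json
```

```text
time_s: 8.9
position: [0.4147, 0.0754, 0.1475]
tool_rot: [[-0.108, 0.994, -0.0], [0.994, 0.108, 0.0], [0.0, -0.0, -1.0]]
contact_force: [0.2, 1.5, -1.5]
gripper_width: 0.469
gripper_force: 30.0
time_s: 9.32
position: [0.4103, 0.1003, 0.0669]
tool_rot: [[-0.11, 0.994, 0.0], [0.994, 0.11, 0.0], [0.0, 0.0, -1.0]]
contact_force: [0.1, -1.2, -1.8]
gripper_width: 0.473
gripper_force: 30.0
time_s: 9.73
position: [0.4099, 0.1002, 0.0133]
tool_rot: [[-0.11, 0.994, -0.002], [0.994, 0.11, 0.0], [0.001, -0.002, -1.0]]
contact_force: [-0.5, 0.3, -1.0]
gripper_width: 0.466
gripper_force: 30.0
```

```bash
echo '0 0 0.208 0 0 | 0 0 0 0 0 | 0 0 0 0 0.56 | 0 0 0 0 0.56 | 0 0 0 0 0.56' > m.json && python3 -m jog m.json
echo '-0.12 0 -0.14 0 0.56 | 0 0 0 0 0.56 | 0 0 0 0 0 | 0 0 0 0 0 | 0 0 0 0 0' > m.json && python3 -m jog m.json
echo '0 0 0 0 0 | 0 0 0 0 0 | 0 0 -0.4 0 0 | 0 0 -0.24 0 0 | 0 0 0 0 0' > m.json && python3 -m jog m.json
python3 - <<'E'
from h import *
o=get_obs();p=get_image('wrist');save(p,'w4');print(o['position'])
for t in ['bottle_foot','bottle_cap']:
    for r in spotter.tip_of(p,t)[:1]:
        uv=np.array(r['xy'])*[640,480];print(t,round(r['score'],2),uv.round(),atz(p,uv,.036,o).round(3))
E
```

```text
time_s: 10.15
position: [0.4109, 0.1002, 0.0091]
tool_rot: [[-0.11, 0.994, 0.001], [0.994, 0.11, 0.0], [-0.0, 0.001, -1.0]]
contact_force: [-0.5, 0.1, 0.1]
gripper_width: 0.555
gripper_force: 0.0
time_s: 10.57
position: [0.4109, 0.097, 0.0122]
tool_rot: [[-0.11, 0.994, 0.0], [0.994, 0.11, -0.0], [-0.0, 0.0, -1.0]]
contact_force: [-0.6, -0.5, 2.6]
gripper_width: 0.468
gripper_force: 30.0
time_s: 10.98
position: [0.4115, 0.0975, 0.0294]
tool_rot: [[-0.11, 0.994, 0.002], [0.994, 0.11, 0.0], [0.0, 0.002, -1.0]]
contact_force: [0.8, 0.7, -1.2]
gripper_width: 0.467
gripper_force: 30.0
[0.411503   0.09751744 0.02944872]
bottle_foot 0.88 [319. 176.] [0.404 0.157 0.036]
bottle_cap 0.74 [323. 392.] [0.418 0.043 0.036]
```

View pics/w4.png

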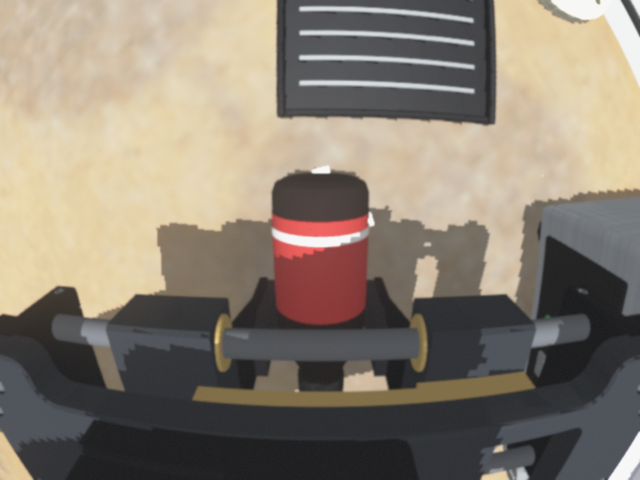

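```bash
echo '0 0 0.5 0 0 | 0.6 0 0 0 0 | 0 0 0 0 0' > m.json && python3 -m jog m.json
echo '0.28 0 0 0 0 | 0 0 0 0 0' > m.json && python3 -m jog m.json
echo '0.12 0 0 0 0 | 0 0 0 0 0' > m.json && python3 -m jog m.json
echo '0.08 0 0 0 0 | 0 0 0 0 0' > m.json && python3 -m jog m.json
```

```text
time_s: 11.38
position: [0.4083, 0.1138, 0.0151]
tool_rot: [[-0.111, 0.994, -0.001], [0.994, 0.111, 0.001], [0.001, -0.001, -1.0]]
contact_force: [0.2, 0.6, -1.0]
gripper_width: 0.466
gripper_force: 30.0
time_s: 11.55
position: [0.4082, 0.12, 0.0157]
tool_rot: [[-0.111, 0.994, 0.0], [0.994, 0.111, 0.001], [0.0, 0.0, -1.0]]
contact_force: [-0.2, 0.0, -0.6]
gripper_width: 0.468
gripper_force: 30.0
time_s: 11.72
position: [0.4081, 0.1222, 0.0157]
tool_rot: [[-0.11, 0.994, 0.0], [0.994, 0.11, 0.0], [0.0, 0.0, -1.0]]
contact_force: [0.6, 0.3, -1.0]
gripper_width: 0.469
gripper_force: 30.0
time_s: 11.88
position: [0.4079, 0.123, 0.0157]
tool_rot: [[-0.109, 0.994, 0.0], [0.994, 0.109, -0.001], [-0.001, -0.0, -1.0]]
contact_force: [-0.1, -4.7, 0.4]
gripper_width: 0.47
gripper_force: 30.0
```

```bash
echo '0.12 0 -0.28 0 0 | 0.16 0 -0.28 0 0 | 0 0 0 0 0' > m.json && python3 -m jog m.json
echo '0.188 0 -0.24 0 0 | 0.188 0 -0.24 0 0 | 0 0 0 0 0' > m.json && python3 -m jog m.json
python3 - <<'E'
from h import *
o=get_obs();p=get_image('wrist');save(p,'w5')
E
```

```text
time_s: 12.13
position: [0.4064, 0.1296, 0.03]
tool_rot: [[-0.109, 0.994, -0.001], [0.994, 0.109, -0.002], [-0.002, -0.001, -1.0]]
contact_force: [-1.1, -4.8, 1.1]
gripper_width: 0.465
gripper_force: 30.0
time_s: 12.38
position: [0.4054, 0.1391, 0.0421]
tool_rot: [[-0.11, 0.994, -0.001], [0.994, 0.11, -0.003], [-0.002, -0.001, -1.0]]
contact_force: [-2.0, -6.4, 3.0]
gripper_width: 0.47
gripper_force: 30.0
```

View pics/w5.png

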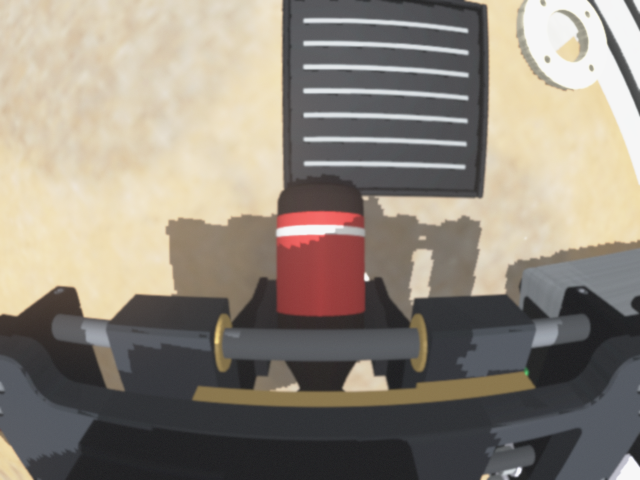

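The foot at (320,185) is against the tray rim and dipping, and the contact forces fit a pivot. I'll continue the arc.

Scaled: 0.006 m is 0.24, -0.0045 m is -0.18.

```bash
echo '0.24 0 -0.18 0 0 | 0.24 0 -0.18 0 0 | 0 0 0 0 0' > m.json && python3 -m jog m.json
echo '0.24 0 -0.1 0 0 | 0.24 0 -0.1 0 0 | 0 0 0 0 0' > m.json && python3 -m jog m.json
echo '0.16 0 -0.02 0 0 | 0.12 0 0 0 0 | 0 0 0 0 0' > m.json && python3 -m jog m.json
python3 - <<'E'
from h import *
o=get_obs();p=get_image('wrist');save(p,'w6')
E
```

```text
time_s: 12.68
position: [0.4042, 0.1513, 0.051]
tool_rot: [[-0.11, 0.994, -0.001], [0.994, 0.11, -0.002], [-0.002, -0.001, -1.0]]
contact_force: [-2.2, -6.0, 3.6]
gripper_width: 0.467
gripper_force: 30.0
time_s: 12.93
position: [0.4029, 0.1632, 0.0559]
tool_rot: [[-0.11, 0.994, -0.001], [0.994, 0.11, -0.002], [-0.002, -0.001, -1.0]]
contact_force: [-1.5, -5.1, 3.8]
gripper_width: 0.471
gripper_force: 30.0
time_s: 13.18
position: [0.4025, 0.1693, 0.0567]
tool_rot: [[-0.109, 0.994, -0.001], [0.994, 0.109, -0.004], [-0.003, -0.001, -1.0]]
contact_force: [-3.6, -10.0, 13.6]
gripper_width: 0.467
gripper_force: 30.0
```

View pics/w6.png

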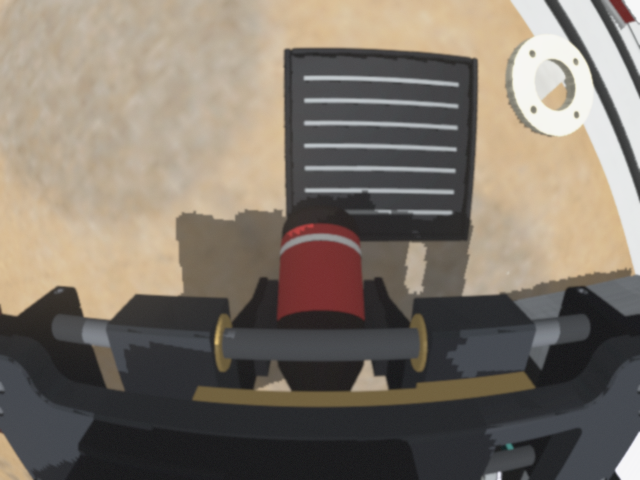

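```bash
cat >> h.py <<'E'
def proj(p,P,o):
    H=np.array(p['hand_eye']);R=np.array(o['tool_rot']);q=R.T@(np.array(P)-o['position']);c=H[:3,:3].T@(q-H[:3,3])
    r=np.hypot(c[0],c[1]);f=240/np.tan(np.radians(p['vfov'])/2);t=np.arctan2(r,c[2])
    return np.array([p['cx'],p['cy']])+c[:2]/r*f*t
def theta(L,off):
    o=get_obs();p=get_image('wrist');R=np.array(o['tool_rot'])
    for th in range(0,100,15):
        a=np.radians(th);d=R@[np.cos(a),0,np.sin(a)];g=np.array(o['position'])-R[:,2]*off
        print(th,proj(p,g+d*L,o).round(),proj(p,g-d*(.114-L),o).round())
    for t in ['bottle_foot','bottle_cap']: print(t,[(round(r['score'],2),(np.array(r['xy'])*[640,480]).round()) for r in spotter.tip_of(p,t)[:1]])
E
python3 -c "from h import *; theta(.06,.0093)"
```

```text
0 [322. 176.] [322. 394.]
15 [322. 176.] [322. 409.]
30 [322. 184.] [322. 420.]
45 [322. 198.] [322. 424.]
60 [322. 216.] [322. 421.]
75 [322. 237.] [323. 407.]
90 [322. 260.] [323. 381.]
bottle_foot [(0.97, array([321., 221.]))]
bottle_cap [(0.51, array([321., 224.]))]
```

The foot at row 221 matches a tilt of about 64°. I'll raise 5 mm so the rim catches only the lower edge, then push on to about 85°.

The manual's scale: shifts go in units of 25 mm. Converting my numbers, -0.0005 m is -0.02, -0.0055 m is -0.22.

```bash
echo '-0.04 0 -0.22 0 0 | 0.2 0 -0.02 0 0 | 0.2 0 -0.02 0 0 | 0 0 0 0 0' > m.json && python3 -m jog m.json
echo '0.2 0 0 0 0 | 0.2 0 0 0 0 | 0 0 0 0 0' > m.json && python3 -m jog m.json
python3 -c "from h import *; theta(.06,.0093)"
```

```text
time_s: 13.72
position: [0.4016, 0.1817, 0.0629]
tool_rot: [[-0.111, 0.994, 0.001], [0.994, 0.111, 0.001], [0.001, 0.001, -1.0]]
contact_force: [0.2, 0.5, -0.3]
gripper_width: 0.47
gripper_force: 30.0
time_s: 13.97
position: [0.4002, 0.1913, 0.0625]
tool_rot: [[-0.111, 0.994, -0.0], [0.994, 0.111, 0.001], [0.001, -0.0, -1.0]]
contact_force: [-0.8, -0.5, -1.0]
gripper_width: 0.469
gripper_force: 30.0
0 [322. 176.] [322. 394.]
15 [322. 176.] [322. 409.]
30 [322. 184.] [322. 420.]
45 [322. 198.] [322. 424.]
60 [322. 216.] [322. 421.]
75 [322. 237.] [323. 407.]
90 [322. 260.] [323. 381.]
bottle_foot [(0.92, array([321., 222.]))]
bottle_cap []
```

Scaled: -0.015 m is -0.6, -0.0145 m is -0.58.

```bash
echo '-0.6 0 -0.04 0 0 | -0.58 0 0 0 0 | 0 0 0.16 0 0 | 0 0 0 0 0' > m.json && python3 -m jog m.json
echo '0.16 0 -0.02 0 0 | 0.16 0 -0.028 0 0 | 0 0 0 0 0' > m.json && python3 -m jog m.json
echo '0.16 0 -0.04 0 0 | 0.12 0 -0.02 0 0 | 0 0 0 0 0' > m.json && python3 -m jog m.json
python3 -c "from h import *; theta(.06,.0093)"
```

```text
time_s: 14.45
position: [0.4036, 0.1598, 0.059]
tool_rot: [[-0.108, 0.994, -0.001], [0.994, 0.108, -0.0], [-0.0, -0.001, -1.0]]
contact_force: [0.4, 0.7, -1.7]
gripper_width: 0.471
gripper_force: 30.0
time_s: 14.7
position: [0.4027, 0.1704, 0.0611]
tool_rot: [[-0.112, 0.994, 0.0], [0.994, 0.112, 0.001], [0.001, 0.001, -1.0]]
contact_force: [-0.5, 0.3, -0.7]
gripper_width: 0.467
gripper_force: 30.0
time_s: 14.95
position: [0.402, 0.1767, 0.0625]
tool_rot: [[-0.111, 0.994, 0.0], [0.994, 0.111, 0.001], [0.001, 0.0, -1.0]]
contact_force: [-0.3, 0.0, -1.7]
gripper_width: 0.467
gripper_force: 30.0
0 [322. 176.] [322. 394.]
15 [322. 176.] [322. 409.]
30 [322. 184.] [322. 420.]
45 [322. 198.] [322. 424.]
60 [322. 216.] [322. 421.]
75 [322. 237.] [323. 407.]
90 [322. 260.] [323. 381.]
bottle_foot [(0.64, array([321., 225.]))]
bottle_cap []
```

Scaled: -0.015 m is -0.6, 0.015 m is 0.6.

```bash
echo '0 0 -0.6 0 0 | 0.468 0.556 0 0 0 | 0.468 0.556 0 0 0 | 0 0 0.6 0 0 | 0 0 0 0 0' > m.json && python3 -m jog m.json
echo '0 0 0.12 0 0 | 0 0 0.08 0 0 | 0 0 0 0 0' > m.json && python3 -m jog m.json
echo '0 0 0.08 0 0 | 0 0 0 0 0' > m.json && python3 -m jog m.json
```

```text
time_s: 15.52
position: [0.4265, 0.2018, 0.0607]
tool_rot: [[-0.11, 0.994, -0.002], [0.994, 0.11, -0.0], [0.0, -0.002, -1.0]]
contact_force: [-2.3, -1.3, -1.2]
gripper_width: 0.468
gripper_force: 30.0
time_s: 15.77
position: [0.4268, 0.2014, 0.0572]
tool_rot: [[-0.109, 0.994, -0.0], [0.994, 0.109, -0.001], [-0.0, -0.0, -1.0]]
contact_force: [-0.2, -1.5, -1.6]
gripper_width: 0.468
gripper_force: 30.0
time_s: 15.93
position: [0.4271, 0.2016, 0.0553]
tool_rot: [[-0.109, 0.994, 0.0], [0.994, 0.109, -0.0], [-0.0, 0.0, -1.0]]
contact_force: [0.6, 0.7, -2.7]
gripper_width: 0.463
gripper_force: 30.0
```

Scaled: 0.0015 m is 0.06, 0.001 m is 0.04.

```bash
echo '0.04 0 0.06 0 0 | 0 0 0 0 0' > m.json && python3 -m jog m.json
echo '0.04 0 0.06 0 0 | 0 0 0 0 0' > m.json && python3 -m jog m.json
echo '0.04 0 0.06 0 0 | 0 0 0 0 0' > m.json && python3 -m jog m.json
python3 -c "from h import *; theta(.06,.0093)"
```

```text
time_s: 16.1
position: [0.427, 0.2029, 0.0537]
tool_rot: [[-0.11, 0.994, 0.0], [0.994, 0.11, -0.0], [-0.0, 0.0, -1.0]]
contact_force: [-0.1, -0.2, -0.9]
gripper_width: 0.47
gripper_force: 30.0
time_s: 16.27
position: [0.4268, 0.204, 0.0521]
tool_rot: [[-0.11, 0.994, -0.0], [0.994, 0.11, 0.0], [0.0, -0.0, -1.0]]
contact_force: [-0.8, -0.1, -1.1]
gripper_width: 0.468
gripper_force: 30.0
time_s: 16.43
position: [0.4266, 0.205, 0.0506]
tool_rot: [[-0.11, 0.994, -0.0], [0.994, 0.11, 0.0], [0.0, -0.0, -1.0]]
contact_force: [-0.1, -1.4, -1.1]
gripper_width: 0.468
gripper_force: 30.0
0 [322. 176.] [322. 394.]
15 [322. 176.] [322. 409.]
30 [322. 184.] [322. 420.]
45 [322. 198.] [322. 424.]
60 [322. 216.] [322. 421.]
75 [322. 237.] [323. 407.]
90 [322. 260.] [323. 381.]
bottle_foot [(0.8, array([320., 221.]))]
bottle_cap []
```

Scaled: 0.0015 m is 0.06, 0.001 m is 0.04.

```bash
echo '0.04 0 0.06 0 0 | 0 0 0 0 0' > m.json && python3 -m jog m.json|sed -n '2p;4p'
echo '0.04 0 0.06 0 0 | 0 0 0 0 0' > m.json && python3 -m jog m.json|sed -n '2p;4p'
echo '0.04 0 0.06 0 0 | 0 0 0 0 0' > m.json && python3 -m jog m.json|sed -n '2p;4p'
echo '0.04 0 0.06 0 0 | 0 0 0 0 0' > m.json && python3 -m jog m.json|sed -n '2p;4p'
python3 - <<'E'
from h import *
o=get_obs();p=get_image('scene');w=get_image('wrist');save(p,'s2')
c=cv2.resize(p['frame'][190:330,210:350],(560,560),interpolation=2)[:,:,::-1]
cv2.imwrite('pics/s2c.png',c)
R=o['tool_rot'];
for L in (.05,.055,.06):
  for th in (55,65,75,85):
    a=np.radians(th);d=R@[np.cos(a),0,np.sin(a)];g=o['position']-R[:,2]*.0093;print(L,th,proj(w,g+d*L,o).round()[1],((g+d*L)[2]-.0205*np.cos(a)).round(4))
print([(np.array(r['xy'])*[640,480]).round() for r in spotter.tip_of(w,'bottle_foot')[:1]])
E
```

```text
position: [0.427, 0.2053, 0.05]
contact_force: [-3.2, -4.3, 12.3]
position: [0.4273, 0.2057, 0.0497]
contact_force: [-8.6, -9.2, 32.3]
position: [0.4272, 0.2066, 0.0487]
contact_force: [-11.2, -12.4, 40.5]
position: [0.427, 0.2078, 0.0474]
contact_force: [-11.9, -12.4, 43.5]
0.05 55 223.0 0.0039
0.05 65 234.0 0.0026
0.05 75 246.0 0.003
0.05 85 259.0 0.0051
0.055 55 216.0 -0.0002
0.055 65 228.0 -0.0019
0.055 75 242.0 -0.0018
0.055 85 256.0 0.0001
0.06 55 209.0 -0.0044
0.06 65 223.0 -0.0065
0.06 75 237.0 -0.0066
0.06 85 252.0 -0.0049
[array([322., 229.])]
```

View pics/s2c.png

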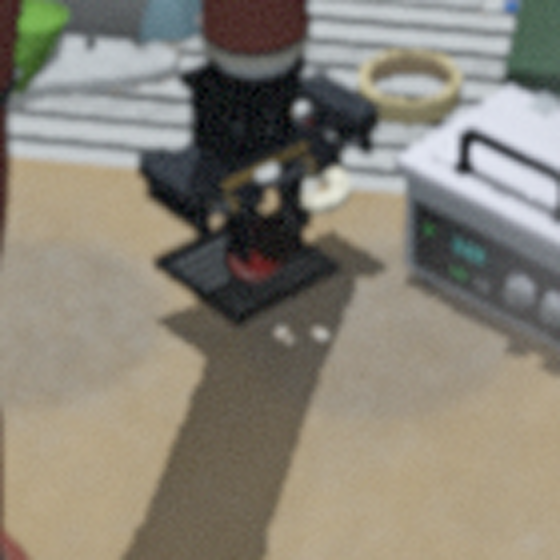

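The picture shows the bottle inside the tray but still tilted. By the numbers it slid in the grip to L≈50 mm, so the cap meets the palm at about 62° and blocks further turning. I'll back off, lay it down beside the tray by the reverse arc, and grip again nearer the cap.

Scaled: -0.015 m is -0.6, -0.016 m is -0.64.

```bash
echo '0 0 -0.4 0 0 | 0 0 -0.48 0 0 | -0.6 -0.2 -0.24 0 0 | -0.6 -0.2 0 0 0 | -0.64 -0.2 0 0 0' > m.json && python3 -m jog m.json|sed -n '2p;4p'
echo '0 0 0.48 0 0 | 0 0 0.4 0 0 | 0 0 0.24 0 0 | 0 0 0 0 0' > m.json && python3 -m jog m.json|sed -n '2p;4p'
echo '-0.08 0 0.08 0 0 | 0 0 0 0 0' > m.json && python3 -m jog m.json|sed -n '2p;4p'
python3 -c "from h import *; theta(.051,.0093)"
```

```text
position: [0.4168, 0.1616, 0.0736]
contact_force: [-0.3, -0.4, -1.2]
position: [0.4164, 0.161, 0.0438]
contact_force: [2.0, -6.1, 0.8]
position: [0.4169, 0.1595, 0.0424]
contact_force: [0.6, -5.2, 3.9]
0 [322. 198.] [322. 406.]
15 [322. 196.] [322. 424.]
30 [322. 201.] [322. 438.]
45 [322. 212.] [322. 445.]
60 [322. 227.] [322. 442.]
75 [322. 245.] [323. 428.]
90 [322. 266.] [323. 399.]
bottle_foot [(0.75, array([317., 223.]))]
bottle_cap []
```

```bash
echo '-0.4 0 0 0 0 | -0.4 0 0.08 0 0 | -0.28 0 0.12 0 0 | 0 0 0 0 0' > m.json && python3 -m jog m.json|sed -n '2p;4p'
echo '-0.24 0 0.16 0 0 | -0.24 0 0.16 0 0 | 0 0 0 0 0' > m.json && python3 -m jog m.json|sed -n '2p;4p'
echo '-0.2 0 0.2 0 0 | -0.2 0 0.2 0 0 | 0 0 0 0 0' > m.json && python3 -m jog m.json|sed -n '2p;4p'
python3 -c "from h import *; theta(.051,.0093)"
```

```text
position: [0.4204, 0.1329, 0.0375]
contact_force: [-0.4, 0.4, 3.6]
position: [0.4216, 0.1211, 0.0293]
contact_force: [1.6, 1.1, 2.3]
position: [0.4224, 0.1111, 0.0193]
contact_force: [2.4, 1.8, 0.9]
0 [322. 198.] [322. 406.]
15 [322. 196.] [322. 424.]
30 [322. 201.] [322. 438.]
45 [322. 212.] [322. 445.]
60 [322. 227.] [322. 442.]
75 [322. 245.] [323. 428.]
90 [322. 266.] [323. 399.]
bottle_foot [(0.78, array([322., 198.]))]
bottle_cap []
```

Scaled: 0.004 m is 0.16, 0.003 m is 0.12.

```bash
echo '-0.08 0 0.16 0 0 | 0 0 0.12 0 0 | 0 0 0 0 0' > m.json && python3 -m jog m.json|sed -n '2p;4p'
echo '0 0 0.06 0 0 | 0 0 0 0 0' > m.json && python3 -m jog m.json|sed -n '2p;4p'
python3 -c "from h import *; theta(.051,.0093)"
```

```text
position: [0.4221, 0.1076, 0.0125]
contact_force: [-0.3, -2.7, 5.3]
position: [0.4223, 0.1073, 0.0113]
contact_force: [-1.8, -6.7, 6.2]
0 [322. 198.] [322. 406.]
15 [322. 196.] [322. 424.]
30 [322. 201.] [322. 438.]
45 [322. 212.] [322. 445.]
60 [322. 227.] [322. 442.]
75 [322. 245.] [323. 428.]
90 [322. 266.] [323. 399.]
bottle_foot [(0.7, array([319., 198.]))]
bottle_cap []
```

Scaled: -0.006 m is -0.24, -0.003 m is -0.12.

```bash
echo '0 0 0 0 0.56 | 0 0 0 0 0.56 | 0 0 0 0 0.56 | -0.24 0 -0.12 0 0.56 | 0 0 0 0 0.56' > m.json && python3 -m jog m.json|sed -n '2p;4,5p'
python3 - <<'E'
from h import *
o=get_obs();p=get_image('wrist');R=o['tool_rot']
for t in ('bottle_foot','bottle'):
  r=spotter.tip_of(p,t)[0];w=atz(p,np.array(r['xy'])*[640,480],.021 if t!='bottle' else 0,o);print(t,r['score'],w,R.T@(w-o['position']))
r=spotter.masks_of(p,'bottle')[0];ys,xs=np.where(r['pixels']);print(ys.min(),ys.max())
# label end (red->dark) along the bottle column
col=int(xs.mean());f=p['frame'][:,col].astype(int)
for y in range(ys.min(),ys.max(),4): print(y,f[y].tolist(),round(float((R.T@(atz(p,(col,y),.0415,o)-o['position']))[0]),4))
E
```

```text
position: [0.4231, 0.102, 0.0145]
contact_force: [-0.3, 0.2, 0.3]
gripper_width: 0.557
bottle_foot 0.6 [0.41661678 0.15633224 0.021     ] [ 0.0546967  -0.0004925  -0.00649602]
bottle 0.96 [ 4.20788497e-01  1.00178137e-01 -2.77555756e-17] [-0.00157098 -0.00249339  0.01451899]
179 392
179 [193, 176, 154] 0.0616
183 [63, 57, 53] 0.0601
187 [63, 57, 53] 0.0586
191 [65, 58, 54] 0.0571
195 [68, 60, 57] 0.0556
199 [75, 65, 63] 0.0541
203 [77, 68, 64] 0.0526
207 [77, 67, 64] 0.0511
211 [79, 69, 66] 0.0495
215 [78, 68, 64] 0.048
219 [79, 68, 66] 0.0464
223 [79, 68, 65] 0.0449
227 [77, 67, 64] 0.0433
231 [217, 89, 86] 0.0417
235 [241, 102, 100] 0.0402
239 [242, 103, 101] 0.0386
243 [241, 104, 102] 0.037
247 [240, 238, 238] 0.0353
251 [186, 186, 185] 0.0337
255 [150, 82, 82] 0.0321
259 [147, 66, 64] 0.0304
263 [146, 63, 62] 0.0287
267 [146, 64, 63] 0.0271
271 [146, 64, 62] 0.0254
275 [145, 63, 63] 0.0236
279 [145, 63, 61] 0.0219
283 [145, 62, 62] 0.0202
287 [145, 62, 62] 0.0184
291 [145, 62, 60] 0.0166
295 [144, 61, 61] 0.0148
299 [144, 61, 60] 0.013
303 [144, 60, 60] 0.0112
307 [144, 60, 59] 0.0093
311 [143, 59, 57] 0.0074
315 [144, 60, 58] 0.0055
319 [143, 59, 57] 0.0036
323 [143, 60, 58] 0.0016
327 [142, 59, 58] -0.0003
331 [79, 76, 78] -0.0024
335 [79, 81, 85] -0.0044
339 [83, 85, 88] -0.0064
343 [85, 87, 91] -0.0085
347 [87, 89, 92] -0.0107
351 [88, 90, 93] -0.0128
355 [85, 88, 91] -0.015
359 [81, 83, 86] -0.0172
363 [43, 39, 39] -0.0195
367 [41, 37, 38] -0.0217
371 [41, 37, 38] -0.0241
375 [40, 38, 39] -0.0264
379 [41, 39, 38] -0.0289
383 [41, 37, 37] -0.0313
387 [51, 51, 51] -0.0338
391 [92, 82, 62] -0.0364
```

```bash
echo '-0.28 0 0 0 0.56 | 0 0 0 0 0.2 | 0 0 0 0 0 | 0 0 0 0 0 | 0 0 0 0 0' > m.json && python3 -m jog m.json|sed -n '2p;4,6p'
echo '0 0 -0.22 0 0 | 0.48 0 0 0 0 | 0.36 0 0 0 0 | 0 0 0 0 0' > m.json && python3 -m jog m.json|sed -n '2p;4p'
echo '0.12 0 0 0 0 | 0 0 0 0 0' > m.json && python3 -m jog m.json|sed -n '2p;4p'
echo '0.08 0 0 0 0 | 0 0 0 0 0' > m.json && python3 -m jog m.json|sed -n '2p;4p'
python3 -c "from h import *; theta(.062,.0065)"
```

```text
position: [0.4237, 0.0958, 0.0142]
contact_force: [0.1, -0.3, -0.3]
gripper_width: 0.47
gripper_force: 30.0
position: [0.4213, 0.1188, 0.0202]
contact_force: [-0.5, 0.4, -1.4]
position: [0.421, 0.1201, 0.0198]
contact_force: [0.1, 0.0, -1.2]
position: [0.4208, 0.1216, 0.0197]
contact_force: [-0.2, 0.2, -1.0]
0 [322. 171.] [322. 388.]
15 [322. 171.] [322. 402.]
30 [322. 179.] [322. 412.]
45 [322. 194.] [322. 416.]
60 [322. 212.] [322. 411.]
75 [322. 234.] [323. 397.]
90 [322. 257.] [323. 373.]
bottle_foot [(0.67, array([319., 173.]))]
bottle_cap [(0.82, array([322., 386.]))]
```

Held at L≈62 mm and level. I'll follow the arc again.

Scaled: 0.002 m is 0.08.

```bash
echo '0.08 0 0 0 0 | 0 0 0 0 0' > m.json && python3 -m jog m.json|sed -n '2p;4p'
echo '0.04 0 0 0 0 | 0 0 0 0 0' > m.json && python3 -m jog m.json|sed -n '2p;4p'
echo '0.12 0 -0.304 0 0 | 0.12 0 -0.304 0 0 | 0 0 0 0 0' > m.json && python3 -m jog m.json|sed -n '2p;4p'
echo '0.192 0 -0.26 0 0 | 0.192 0 -0.26 0 0 | 0 0 0 0 0' > m.json && python3 -m jog m.json|sed -n '2p;4p'
echo '0.24 0 -0.192 0 0 | 0.24 0 -0.188 0 0 | 0 0 0 0 0' > m.json && python3 -m jog m.json|sed -n '2p;4p'
python3 -c "from h import *; theta(.062,.0065)"
```

```text
position: [0.4208, 0.1218, 0.0198]
contact_force: [0.1, -8.5, 1.9]
position: [0.4208, 0.1219, 0.0198]
contact_force: [0.6, -11.0, 4.8]
position: [0.4196, 0.1291, 0.0355]
contact_force: [-2.6, -8.1, 2.6]
position: [0.4195, 0.1415, 0.0491]
contact_force: [0.5, 1.0, -2.3]
position: [0.4179, 0.154, 0.0585]
contact_force: [-0.2, 1.2, -0.1]
0 [322. 171.] [322. 388.]
15 [322. 171.] [322. 402.]
30 [322. 179.] [322. 412.]
45 [322. 194.] [322. 416.]
60 [322. 212.] [322. 411.]
75 [322. 234.] [323. 397.]
90 [322. 257.] [323. 373.]
bottle_foot [(0.88, array([321., 180.]))]
bottle_cap [(0.94, array([320., 405.]))]
```

Scaled: -0.015 m is -0.6, -0.014 m is -0.56.

```bash
echo '-0.56 0 0 0 0 | -0.6 0 0.12 0 0 | 0 0 0.32 0 0 | 0 0 0.28 0 0 | 0 0 0 0 0' > m.json && python3 -m jog m.json|sed -n '2p;4p'
echo '0.16 0 0 0 0 | 0.12 0 0 0 0 | 0 0 0 0 0' > m.json && python3 -m jog m.json|sed -n '2p;4p'
echo '0.12 0 0 0 0 | 0 0 0 0 0' > m.json && python3 -m jog m.json|sed -n '2p;4p'
echo '0.12 0 -0.14 0 0 | 0 0 0 0 0' > m.json && python3 -m jog m.json|sed -n '2p;4p'
echo '0.16 0 -0.14 0 0 | 0 0 0 0 0' > m.json && python3 -m jog m.json|sed -n '2p;4p'
python3 -c "from h import *; theta(.062,.0065)"|tail -2
```

```text
position: [0.4196, 0.1232, 0.0379]
contact_force: [-0.5, -0.6, -0.7]
position: [0.4199, 0.1318, 0.0398]
contact_force: [0.5, 0.1, -0.7]
position: [0.4198, 0.1325, 0.0398]
contact_force: [-0.5, -5.0, 2.0]
position: [0.4196, 0.1369, 0.0436]
contact_force: [0.7, 0.5, -1.1]
position: [0.4191, 0.1414, 0.0472]
contact_force: [0.6, 0.7, -1.1]
bottle_foot [(0.9, array([321., 179.]))]
bottle_cap []
```

```bash
echo '-0.6 0 0 0 0 | 0 0 0.38 0 0 | 0.12 0 0 0 0 | 0.16 0 0 0 0 | 0 0 0 0 0' > m.json && python3 -m jog m.json|sed -n '2p;4p'
echo '0.08 0 0 0 0 | 0 0 0 0 0' > m.json && python3 -m jog m.json|sed -n '2p;4p'
echo '0.12 0 -0.04 0 0 | 0 0 0 0 0' > m.json && python3 -m jog m.json|sed -n '2p;4p'
echo '0.12 0 -0.04 0 0 | 0 0 0 0 0' > m.json && python3 -m jog m.json|sed -n '2p;4p'
python3 -c "from h import *; theta(.062,.0065)"|tail -2
```

```text
position: [0.4192, 0.132, 0.0367]
contact_force: [-0.5, -4.9, -2.7]
position: [0.4191, 0.1323, 0.0367]
contact_force: [0.3, -11.2, 1.4]
position: [0.4191, 0.134, 0.038]
contact_force: [0.3, -18.2, 6.3]
position: [0.4189, 0.1359, 0.0392]
contact_force: [-0.9, -22.5, 10.4]
bottle_foot [(0.84, array([319., 185.]))]
bottle_cap []
```

```bash
echo '0.08 0 -0.12 0 0 | 0 0 0 0 0' > m.json && python3 -m jog m.json|sed -n '2p;4p'
echo '0.12 0 -0.1 0 0 | 0 0 0 0 0' > m.json && python3 -m jog m.json|sed -n '2p;4p'
echo '0.12 0 -0.1 0 0 | 0 0 0 0 0' > m.json && python3 -m jog m.json|sed -n '2p;4p'
echo '0.12 0 -0.08 0 0 | 0 0 0 0 0' > m.json && python3 -m jog m.json|sed -n '2p;4p'
python3 -c "from h import *; theta(.062,.0065)"|tail -2
```

```text
position: [0.4185, 0.1395, 0.0422]
contact_force: [-1.0, -15.7, 6.9]
position: [0.4181, 0.143, 0.0447]
contact_force: [-0.3, -13.4, 6.9]
position: [0.4177, 0.1466, 0.0472]
contact_force: [-0.5, -10.6, 4.4]
position: [0.4174, 0.1498, 0.0492]
contact_force: [-0.6, -9.9, 3.9]
bottle_foot [(0.41, array([537.,  49.]))]
bottle_cap []
```

```bash
echo '0.12 0 -0.072 0 0 | 0 0 0 0 0' > m.json && python3 -m jog m.json|sed -n '2p;4p'
echo '0.12 0 -0.06 0 0 | 0 0 0 0 0' > m.json && python3 -m jog m.json|sed -n '2p;4p'
echo '0.12 0 -0.048 0 0 | 0 0 0 0 0' > m.json && python3 -m jog m.json|sed -n '2p;4p'
echo '0.12 0 -0.04 0 0 | 0 0 0 0 0' > m.json && python3 -m jog m.json|sed -n '2p;4p'
python3 -c "from h import *; theta(.058,.0065)"
```

```text
position: [0.417, 0.153, 0.0509]
contact_force: [-1.5, -8.2, 2.6]
position: [0.4166, 0.1562, 0.0524]
contact_force: [-0.5, -8.7, 3.6]
position: [0.4163, 0.1592, 0.0536]
contact_force: [0.1, -8.0, 3.8]
position: [0.416, 0.1622, 0.0547]
contact_force: [-1.9, -8.2, 4.9]
0 [322. 180.] [322. 393.]
15 [322. 179.] [322. 409.]
30 [322. 187.] [322. 420.]
45 [322. 200.] [322. 424.]
60 [322. 217.] [322. 421.]
75 [322. 237.] [323. 406.]
90 [322. 260.] [323. 380.]
bottle_foot [(0.58, array([321., 216.]))]
bottle_cap []
```

```bash
echo '0.12 0 -0.032 0 0 | 0 0 0 0 0' > m.json && python3 -m jog m.json|sed -n '2p;4p'
echo '0.12 0 -0.024 0 0 | 0 0 0 0 0' > m.json && python3 -m jog m.json|sed -n '2p;4p'
echo '0.12 0 -0.016 0 0 | 0 0 0 0 0' > m.json && python3 -m jog m.json|sed -n '2p;4p'
echo '0.12 0 -0.012 0 0 | 0 0 0 0 0' > m.json && python3 -m jog m.json|sed -n '2p;4p'
python3 -c "from h import *; theta(.058,.0065)"|tail -2
```

```text
position: [0.4157, 0.1652, 0.0555]
contact_force: [-1.3, -9.0, 5.4]
position: [0.4154, 0.1682, 0.0562]
contact_force: [-2.6, -9.4, 7.2]
position: [0.4151, 0.1712, 0.0566]
contact_force: [-1.4, -8.8, 8.4]
position: [0.4147, 0.1743, 0.057]
contact_force: [-1.7, -8.4, 9.7]
bottle_foot []
bottle_cap []
```

Scaled: 0.003 m is 0.12, -0.0003 m is -0.012.

```bash
echo '0.12 0 -0.012 0 0 | 0 0 0 0 0' > m.json && python3 -m jog m.json|sed -n '2p;4p'
echo '0.12 0 -0.012 0 0 | 0 0 0 0 0' > m.json && python3 -m jog m.json|sed -n '2p;4p'
python3 -c "from h import *; theta(.058,.0065);theta(.058,.0065)"|grep bottle
```

```text
position: [0.4144, 0.1773, 0.0572]
contact_force: [-1.4, -8.3, 8.2]
position: [0.414, 0.1802, 0.0574]
contact_force: [-1.3, -8.3, 7.5]
bottle_foot [(0.86, array([318., 240.]))]
bottle_cap []
bottle_foot [(0.81, array([321., 242.]))]
bottle_cap [(0.64, array([321., 239.]))]
```

The tilt is now about 77°, past the 68° tipping point. I'll lift over the rim into the tray.

Scaled: 0.015 m is 0.6, -0.01 m is -0.4.

```bash
echo '0 0 -0.4 0 0 | 0 0 -0.24 0 0 | 0.6 0.28 0 0 0 | 0.6 0.28 0 0 0 | 0.6 0.28 0 0 0' > m.json && python3 -m jog m.json|sed -n '2p;4p'
echo '0 0 0.28 0 0 | 0 0 0.2 0 0 | 0 0 0 0 0' > m.json && python3 -m jog m.json|sed -n '2p;4p'
echo '0 0 0.08 0 0 | 0 0 0 0 0' > m.json && python3 -m jog m.json|sed -n '2p;4p'
echo '0 0 0.06 0 0 | 0 0 0 0 0' > m.json && python3 -m jog m.json|sed -n '2p;4p'
```

```text
position: [0.4308, 0.2295, 0.0742]
contact_force: [0.7, -0.4, -1.9]
position: [0.4293, 0.2277, 0.0603]
contact_force: [0.0, 0.3, -1.6]
position: [0.4301, 0.2273, 0.0589]
contact_force: [-0.4, -1.0, -1.1]
position: [0.4303, 0.2276, 0.0577]
contact_force: [-0.0, 0.0, -1.4]
```

Now step down to contact, with small +y moves to square it up.

```bash
for i in 1; do echo '0 0 0.06 0 0 | 0 0 0 0 0' > m.json && python3 -m jog m.json|sed -n '2p;4p'
echo '0 0 0.06 0 0 | 0 0 0 0 0' > m.json && python3 -m jog m.json|sed -n '2p;4p'
echo '0.04 0 0.04 0 0 | 0 0 0 0 0' > m.json && python3 -m jog m.json|sed -n '2p;4p'
done; python3 -c "from h import *; theta(.055,.0065)"
```

```text
position: [0.4303, 0.2278, 0.0561]
contact_force: [-0.0, -0.3, -2.1]
position: [0.4302, 0.2279, 0.0545]
contact_force: [-0.6, 0.5, -1.7]
position: [0.4301, 0.2291, 0.0535]
contact_force: [0.8, -0.6, -2.1]
0 [322. 187.] [322. 397.]
15 [322. 186.] [322. 414.]
30 [322. 192.] [322. 426.]
45 [322. 204.] [322. 431.]
60 [322. 221.] [322. 428.]
75 [322. 240.] [323. 413.]
90 [322. 261.] [323. 385.]
bottle_foot [(0.7, array([318., 238.]))]
bottle_cap []
```

```bash
echo '0 0 0.048 0 0 | 0 0 0 0 0' > m.json && python3 -m jog m.json|sed -n '2p;4p'
echo '0 0 0.048 0 0 | 0 0 0 0 0' > m.json && python3 -m jog m.json|sed -n '2p;4p'
echo '0 0 0.04 0 0 | 0 0 0 0 0' > m.json && python3 -m jog m.json|sed -n '2p;4p'
```

```text
position: [0.4304, 0.2292, 0.0528]
contact_force: [-1.9, -0.2, 4.5]
position: [0.4304, 0.2293, 0.0526]
contact_force: [-6.0, -2.5, 18.5]
position: [0.4305, 0.2295, 0.0524]
contact_force: [-10.1, -5.9, 29.7]
```

```bash
echo '0.08 0 -0.04 0 0 | 0 0 0 0 0' > m.json && python3 -m jog m.json|sed -n '2p;4p'
echo '0.12 0 -0.012 0 0 | 0 0 0 0 0' > m.json && python3 -m jog m.json|sed -n '2p;4p'
echo '0.12 0 0 0 0 | 0 0 0 0 0' > m.json && python3 -m jog m.json|sed -n '2p;4p'
python3 -c "from h import *; theta(.053,.0065)"
```

```text
position: [0.4304, 0.2302, 0.0525]
contact_force: [-5.2, -7.2, 19.5]
position: [0.43, 0.2328, 0.0524]
contact_force: [-3.6, -7.2, 14.3]
position: [0.4298, 0.2358, 0.0522]
contact_force: [-1.2, -6.2, 10.8]
0 [322. 192.] [322. 400.]
15 [322. 190.] [322. 417.]
30 [322. 196.] [322. 430.]
45 [322. 208.] [322. 435.]
60 [322. 223.] [322. 432.]
75 [322. 242.] [323. 418.]
90 [322. 263.] [323. 389.]
bottle_foot [(0.69, array([317., 249.]))]
bottle_cap []
```

```bash
echo '0.12 0 0.02 0 0 | 0 0 0 0 0' > m.json && python3 -m jog m.json|sed -n '2p;4p'
echo '0.12 0 0.024 0 0 | 0 0 0 0 0' > m.json && python3 -m jog m.json|sed -n '2p;4p'
echo '0.08 0 0.024 0 0 | 0 0 0 0 0' > m.json && python3 -m jog m.json|sed -n '2p;4p'
python3 -c "from h import *; theta(.053,.0065)"|tail -2
```

```text
position: [0.4295, 0.2386, 0.0517]
contact_force: [-1.6, -6.4, 11.6]
position: [0.4292, 0.2417, 0.0511]
contact_force: [-2.1, -6.0, 12.7]
position: [0.429, 0.2437, 0.0506]
contact_force: [-2.2, -6.1, 13.1]
bottle_foot [(0.87, array([319., 261.]))]
bottle_cap []
```

Scaled: 0.001 m is 0.04, -0.0003 m is -0.012.

```bash
echo '0.04 0 -0.012 0 0 | 0 0 0 0 0.52 | 0 0 0 0 0.52 | 0 0 0 0 0.6 | 0 0 0 0 0.7' > m.json && python3 -m jog m.json|sed -n '2p;4,5p'
echo '0 0 0 0 1 | 0 0 0 0 1 | 0 0 0 0 1 | 0 0 0 0 1 | 0 0 0 0 1' > m.json && python3 -m jog m.json|sed -n '2p;4,5p'
echo '0 0 -0.4 0 1 | 0 0 -0.8 0 1 | 0 0 -1.2 0 1 | 0 0 -1.6 0 1 | 0 0 -1.6 0 1' > m.json && python3 -m jog m.json|sed -n '2p;4,5p'
echo '0 0 -1.2 0 1 | 0 0 0 0 1' > m.json && python3 -m jog m.json|sed -n '1,2p;4,5p'
python3 - <<'E'
from h import *
o=get_obs();p=get_image('wrist');save(p,'w9')
for t,z in [('bottle_foot',.004),('bottle_cap',.118),('tray',0),('lid_handle',.162),('lid_hinge',.122)]:
    for r in spotter.tip_of(p,t)[:1]:
        uv=np.array(r['xy'])*[640,480];print(t,round(r['score'],2),uv.round(),atz(p,uv,z,o).round(3))
E
```

```text
position: [0.4282, 0.246, 0.0501]
contact_force: [-0.3, 0.2, 1.0]
gripper_width: 0.597
position: [0.4283, 0.2459, 0.0502]
contact_force: [-0.2, -0.1, -0.2]
gripper_width: 0.949
position: [0.4273, 0.2459, 0.192]
contact_force: [1.4, 0.1, -0.6]
gripper_width: 0.997
time_s: 33.43
position: [0.4305, 0.248, 0.2272]
contact_force: [1.2, 1.1, -0.3]
gripper_width: 1.005
bottle_foot 0.65 [316. 200.] [0.426 0.25  0.004]
bottle_cap 0.87 [316. 227.] [0.427 0.252 0.118]
tray 0.6 [468.  79.] [0.575 0.402 0.   ]
lid_handle 0.79 [444. 445.] [0.569 0.065 0.162]
```

View pics/w9.png

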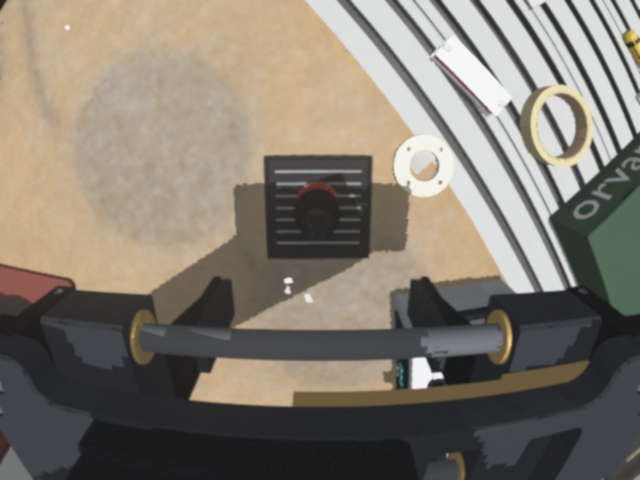

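The picture shows the bottle upright and alone at about (317,210) in the tray (265–372, 155–257). Foot and cap measure (.426,.250) and (.427,.252), so it is vertical. Next is the lid: the handle is at about (.570,.066) and the cleaner's yaw is about 12.5°.

Scaled: -0.0297 m is -1.188, -0.023 m is -0.92.

```bash
echo '0 0 -0.92 -0.108 1 | -1.188 0.552 0 0 1 | -1.188 0.552 0 0 1 | -1.188 0.552 0 0 1 | -1.188 0.552 0 0 1' > m.json && python3 -m jog m.json|sed -n '2p;4p'
echo '-1.188 0.552 0 0 1 | -1.188 0.552 0 0 1 | -1.188 0.552 0 0 1 | 0 0 0 0 1' > m.json && python3 -m jog m.json
python3 - <<'E'
from h import *
o=get_obs();p=get_image('top');R=o['tool_rot']
for n in ('wrist','top'):
  p=get_image(n)
  for t,z in [('lid_handle',.162),('lid_hinge',.122)]:
    for r in spotter.tip_of(p,t)[:1]:
        w=atz(p,np.array(r['xy'])*[640,480],z,o);print(n,t,round(r['score'],2),w.round(3),(R.T@(w-o['position'])).round(3))
E
```

```text
position: [0.5081, 0.1405, 0.2423]
contact_force: [0.8, 0.3, -0.1]
time_s: 34.48
position: [0.5701, 0.0565, 0.2409]
tool_rot: [[-0.208, 0.978, -0.002], [0.978, 0.208, -0.002], [-0.001, -0.003, -1.0]]
contact_force: [-0.8, -0.5, -0.4]
gripper_width: 0.998
gripper_force: 0.0
wrist lid_handle 0.79 [0.567 0.063 0.162] [ 0.007 -0.001  0.079]
wrist lid_hinge 0.79 [0.688 0.089 0.122] [0.008 0.123 0.119]
top lid_hinge 0.34 [0.422 0.234 0.122] [ 0.205 -0.107  0.119]
```

Scaled: 0.007 m is 0.28, -0.002 m is -0.08.

```bash
echo '0.28 -0.08 0.8 0 1 | 0 0 1 0 1 | 0 0 1 0 1 | 0 0 0.72 0 1 | 0 0 0 0 1' > m.json && python3 -m jog m.json|sed -n '2p;4p'
echo '0 0 0 0 0.5 | 0 0 0 0 0 | 0 0 0 0 0 | 0 0 0 0 0 | 0 0 0 0 0' > m.json && python3 -m jog m.json|sed -n '2p;4,6p'
echo '0 0 0 0 0 | 0 0 0 0 0 | 0 0 0 0 0 | 0 0 0 0 0 | 0 0 0 0 0' > m.json && python3 -m jog m.json|sed -n '2p;4,6p'
```

```text
position: [0.5616, 0.0703, 0.1517]
contact_force: [-0.3, -0.0, -0.2]
position: [0.5646, 0.0703, 0.1562]
contact_force: [0.1, -0.7, -0.7]
gripper_width: 0.705
gripper_force: 0.0
position: [0.5641, 0.0702, 0.1551]
contact_force: [-0.3, 0.4, -0.2]
gripper_width: 0.327
gripper_force: 0.0
```

Scaled: 0.002 m is 0.08, -0.005 m is -0.2.

```bash
echo '-0.2 0.08 0.1 0 0.25 | 0 0 0 0 0 | 0 0 0 0 0 | 0 0 0 0 0 | 0 0 0 0 0' > m.json && python3 -m jog m.json|sed -n '1,2p;4,6p'
echo '0 0 0 0 0 | 0 0 0 0 0' > m.json && python3 -m jog m.json|sed -n '2p;4,6p'
```

```text
time_s: 36.5
position: [0.5674, 0.0655, 0.1526]
contact_force: [2.0, -0.7, -1.6]
gripper_width: 0.126
gripper_force: 30.0
position: [0.5674, 0.0655, 0.1526]
contact_force: [2.3, -0.6, -2.5]
gripper_width: 0.128
gripper_force: 30.0
```

Scaled: -0.0096 m is -0.384, -0.0091 m is -0.364.

```bash
echo '0 0.14 -0.384 0 0 | 0 0.172 -0.364 0 0 | 0 0 0 0 0' > m.json && python3 -m jog m.json|sed -n '2p;4,6p'
echo '0 0.2 -0.356 0 0 | 0 0.224 -0.336 0 0 | 0 0 0 0 0' > m.json && python3 -m jog m.json|sed -n '2p;4,6p'
echo '0 0.252 -0.316 0 0 | 0 0.276 -0.3 0 0 | 0 0 0 0 0' > m.json && python3 -m jog m.json|sed -n '2p;4,6p'
```

```text
position: [0.5751, 0.0672, 0.1724]
contact_force: [0.7, -1.2, -5.0]
gripper_width: 0.128
gripper_force: 30.0
position: [0.5852, 0.0696, 0.1902]
contact_force: [-6.4, -4.6, -0.3]
gripper_width: 0.129
gripper_force: 30.0
position: [0.5975, 0.0723, 0.2058]
contact_force: [-11.0, -4.6, 5.9]
gripper_width: 0.126
gripper_force: 30.0
```

Scaled: -0.0085 m is -0.34, -0.008 m is -0.32.

```bash
echo '0 0.24 -0.34 0 0 | 0 0.272 -0.32 0 0 | 0 0 0 0 0' > m.json && python3 -m jog m.json|sed -n '2p;4,6p'
echo '0 0.312 -0.272 0 0 | 0 0.332 -0.24 0 0 | 0 0 0 0 0' > m.json && python3 -m jog m.json|sed -n '2p;4,6p'
python3 - <<'E'
from h import *
o=get_obs();p=get_image('wrist')
g=o['position'];t=o['tool_rot'][:,1]
print('up',g[2]-.1526,'fwd',(g-[.5674,.0655,.1526])@t)
E
```

```text
position: [0.6125, 0.0756, 0.2204]
contact_force: [5.6, -1.2, -16.6]
gripper_width: 0.127
gripper_force: 30.0
position: [0.6277, 0.079, 0.2314]
contact_force: [6.8, 0.7, -22.3]
gripper_width: 0.126
gripper_force: 30.0
up 0.07879206483660156 fwd 0.06180291387811914
```

The manual's scale: shifts go in units of 25 mm. Converting my numbers, 0.002 m is 0.08, 0.0005 m is 0.02.

```bash
echo '0 0.02 0.08 0 0 | 0 0 0 0 0' > m.json && python3 -m jog m.json|sed -n '2p;4,6p'
echo '0 0.02 0.04 0 0 | 0 0 0 0 0 | 0 0 0 0 0' > m.json && python3 -m jog m.json|sed -n '1,2p;4,6p'
python3 - <<'E'
from h import *
o=get_obs();p=get_image('wrist');print(o['tool_rot'][:,2])
for t,z in [('lid_handle',o['position'][2]+.008)]:
  for r in spotter.tip_of(p,t)[:1]: w=atz(p,np.array(r['xy'])*[640,480],z,o);print(r['score'],w,o['tool_rot'].T@(w-o['position']))
p=get_image('top')
for r in spotter.tip_of(p,'bottle_cap')[:1]: print(r['score'],atz(p,np.array(r['xy'])*[640,480],.118))
for t in ['flange','wrench','tape','hexkeys','meter']:
  for r in spotter.tip_of(p,t)[:1]: print(t,round(r['score'],2),atz(p,np.array(r['xy'])*[640,480],0)[:2].round(3))
E
```

```text
position: [0.6267, 0.0788, 0.2307]
contact_force: [2.4, -1.0, -12.8]
gripper_width: 0.128
gripper_force: 30.0
time_s: 38.38
position: [0.6271, 0.0789, 0.2308]
contact_force: [-1.3, -2.4, -4.6]
gripper_width: 0.125
gripper_force: 30.0
[ 2.73324428e-04 -2.74807579e-04 -9.99999925e-01]
0.74 [0.62728681 0.08015014 0.23882058] [ 0.00116286  0.00041021 -0.0080003 ]
0.66 [0.42761763 0.24897132 0.118     ]
flange 0.97 [0.52  0.301]
wrench 0.63 [0.575 0.403]
tape 0.85 [0.69  0.373]
hexkeys 0.98 [0.566 0.405]
meter 0.7 [ 0.277 -0.345]
```

Scaled: 0.001 m is 0.04.

```bash
echo '0 0.04 0 0 0 | 0 0 0 0 0 | 0 0 0 0 0 | 0 0 0 0 0 | 0 0 0 0 0' > m.json && python3 -m jog m.json|sed -n '1,2p;4,6p'
python3 -c "from h import *; print(arm.close_job())"
```

```text
time_s: 39.25
position: [0.6281, 0.0791, 0.2312]
contact_force: [-6.1, -4.0, 3.4]
gripper_width: 0.127
gripper_force: 30.0
the job is handed in; nothing more can be done
None
```

I handed the job in at about 39 s: the bottle stands upright and released in the tray, and the gripper holds the lid at about 44°, worked out from the tool position. The hand-in printed no verdict; my last check put the four bystanders it could place within about 15 mm of where they started, and it misread the wrench, which the arm did not work near.

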